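Top up the burn-in box under its plunger-locked guard

TASK

Pull up the spring plunger knob on the burn-in box's clear guard and slide the guard away until the plunger drops into the hole at the open end. Make the box up to five relay modules, one pushed fully home in each sleeve, using spares from the mat and leaving any surplus standing upright on the mat or bench outside the box. Then slide the guard shut with the plunger dropped back in its closed hole, without disturbing the bottle, the multimeter or the screw box.

Things in the scene. Friction and masses are not known exactly. Their poses are not given: they have to be found in the camera images.
- fixture: burn-in box, fixed, 272 (x) x 278 (y) mm; origin at the centre of its underside on the bench, x = the way the guard opens, z up. The -x half is an open well, clear inside from x -130 to -2 mm and y -112 to 112 mm, with a black sleeve block 64 x 200 mm and 34 mm high in its middle; the +x half is a grey housing 72 mm high on which the open guard rests. Rails 74 mm high along both y sides carry the guard, with lips 84 mm high outside them.
- sleeve0 (a point): sleeve 0 of 5 in a row along the fixture's y at 40 mm pitch: the point is the centre of the sleeve's floor, 10 mm above the bench; its axes are those of the fixture. Rectangular opening 43.5 (x) x 31.5 (y) mm, 24 mm deep, mouth 34 mm above the bench, bevelled 3 mm. Takes one module upright with the module's x along the fixture's x, either way round; the module then reaches 66 mm above the bench.
- sleeve1 (a point): sleeve 1 of 5 in a row along the fixture's y at 40 mm pitch: the point is the centre of the sleeve's floor, 10 mm above the bench; its axes are those of the fixture. Rectangular opening 43.5 (x) x 31.5 (y) mm, 24 mm deep, mouth 34 mm above the bench, bevelled 3 mm. Takes one module upright with the module's x along the fixture's x, either way round; the module then reaches 66 mm above the bench.
- sleeve2 (a point): sleeve 2 of 5 in a row along the fixture's y at 40 mm pitch: the point is the centre of the sleeve's floor, 10 mm above the bench; its axes are those of the fixture. Rectangular opening 43.5 (x) x 31.5 (y) mm, 24 mm deep, mouth 34 mm above the bench, bevelled 3 mm. Takes one module upright with the module's x along the fixture's x, either way round; the module then reaches 66 mm above the bench.
- sleeve3 (a point): sleeve 3 of 5 in a row along the fixture's y at 40 mm pitch: the point is the centre of the sleeve's floor, 10 mm above the bench; its axes are those of the fixture. Rectangular opening 43.5 (x) x 31.5 (y) mm, 24 mm deep, mouth 34 mm above the bench, bevelled 3 mm. Takes one module upright with the module's x along the fixture's x, either way round; the module then reaches 66 mm above the bench.
- sleeve4 (a point): sleeve 4 of 5 in a row along the fixture's y at 40 mm pitch: the point is the centre of the sleeve's floor, 10 mm above the bench; its axes are those of the fixture. Rectangular opening 43.5 (x) x 31.5 (y) mm, 24 mm deep, mouth 34 mm above the bench, bevelled 3 mm. Takes one module upright with the module's x along the fixture's x, either way round; the module then reaches 66 mm above the bench.
- well (a point): centre of the well, on top of the sleeve block, 34 mm above the bench
- cover (a joint): the guard, a clear plate with a steel edge, its top 82 mm above the bench, 134 mm long; slides along the fixture's x: 0 = shut over the well, 0.134 m = fully open (stop at either end). About 2 N of friction. The plunger's pin holds it at 0 and at 0.134 (2 mm of play), between them the pin rides on the rail and the guard stays where it is left.
- plunger (a joint): lift of the spring plunger on the guard, m: 0 = pin down in a hole, 0.008 = pin clear of the hole (it then rides at 0.008 on the rail), 0.014 = stop. The spring pulls it down with 4 N at 0 and 8 N at the stop. It drops in by itself when released over a hole.
- knob (a point): centre of the plunger's black upright cylindrical knob, 24 mm in diameter and 26 mm tall; it rides on the guard at fixture y -122 mm, fixture x -68 mm (shut) to 66 mm (open), 107 mm above the bench when down. Under the knob is a collar 12 mm high and 18 mm in diameter on the guard's top. The knob is also the guard's handle.
- loaded0: white relay module, upright block 40 (its x) x 28 (its y) x 56 mm tall, 70 to 140 g, with a heavy steel foot 12 mm high; origin at the centre of its underside, z up; alike after a half turn. May be absent; if present, it starts already loaded in sleeve 0.
- loaded1: white relay module, upright block 40 (its x) x 28 (its y) x 56 mm tall, 70 to 140 g, with a heavy steel foot 12 mm high; origin at the centre of its underside, z up; alike after a half turn. May be absent; if present, it starts already loaded in sleeve 1.
- loaded2: white relay module, upright block 40 (its x) x 28 (its y) x 56 mm tall, 70 to 140 g, with a heavy steel foot 12 mm high; origin at the centre of its underside, z up; alike after a half turn. May be absent; if present, it starts already loaded in sleeve 2.
- loaded3: white relay module, upright block 40 (its x) x 28 (its y) x 56 mm tall, 70 to 140 g, with a heavy steel foot 12 mm high; origin at the centre of its underside, z up; alike after a half turn. May be absent; if present, it starts already loaded in sleeve 3.
- loaded4: white relay module, upright block 40 (its x) x 28 (its y) x 56 mm tall, 70 to 140 g, with a heavy steel foot 12 mm high; origin at the centre of its underside, z up; alike after a half turn. May be absent; if present, it starts already loaded in sleeve 4.
- spare0: white relay module, upright block 40 (its x) x 28 (its y) x 56 mm tall, 70 to 140 g, with a heavy steel foot 12 mm high; origin at the centre of its underside, z up; alike after a half turn. A spare (may be absent), starts standing on the mat.
- spare1: white relay module, upright block 40 (its x) x 28 (its y) x 56 mm tall, 70 to 140 g, with a heavy steel foot 12 mm high; origin at the centre of its underside, z up; alike after a half turn. A spare (may be absent), starts standing on the mat.
- spare2: white relay module, upright block 40 (its x) x 28 (its y) x 56 mm tall, 70 to 140 g, with a heavy steel foot 12 mm high; origin at the centre of its underside, z up; alike after a half turn. A spare (may be absent), starts standing on the mat.
- spare3: white relay module, upright block 40 (its x) x 28 (its y) x 56 mm tall, 70 to 140 g, with a heavy steel foot 12 mm high; origin at the centre of its underside, z up; alike after a half turn. A spare (may be absent), starts standing on the mat.
- spare4: white relay module, upright block 40 (its x) x 28 (its y) x 56 mm tall, 70 to 140 g, with a heavy steel foot 12 mm high; origin at the centre of its underside, z up; alike after a half turn. A spare (may be absent), starts standing on the mat.
- mat: thin black mat under the spares, fixed, 240 x 310 x 2 mm, origin at the centre of its underside
- bottle: bystander: small blue bottle, 44 mm diameter, 85 mm tall, origin at the centre of its underside
- multimeter: bystander: black hand multimeter lying flat, 85 x 165 x 36 mm, origin at the centre of its underside
- screw_box: bystander: small clear open box, 70 x 50 x 22 mm, origin at the centre of its underside

How it is judged:
By the outcome, as a careful person would: the job done as asked, in the order asked, and still so for the second after the job is handed in, with the robot touching nothing.
Of loaded0, loaded1, loaded2, loaded3, loaded4 only 1 to 2 are there at a start; the rules pass over those that are not, and their reading is None.
Of spare0, spare1, spare2, spare3, spare4 only 4 to 5 are there at a start; the rules pass over those that are not, and their reading is None.
At some moment in a run one of spare0, spare1, spare2, spare3, spare4 may be knocked a few centimetres aside while the robot is not near it.
Once in a run the grip may slacken for a moment while it holds something.
It also fails if it takes over 208 s, if anything falls off the work surface, if the arm or the gripper's body presses on something with over 40 N, if the wrist force passes 120 N, or if a joint passes its speed limit or range.

ROBOT

A 7-joint arm with a two-finger parallel gripper is mounted at the origin on the work surface. World frame = base frame: x ahead of the robot, y to its left, z up, the work surface at z = 0. Lengths are in mm, angles in rad, forces in N, time in s.
With the tool pointing down it reaches from about 375 to 925 mm from the base axis. Payload 3.1 kg.
Tool frame: the origin (TCP) lies midway between the tips of the shut fingers; the grasp point (between the pads) lies env.grasp_offset behind it (env.grasp_offset is the distance from the TCP to the grasp point, in mm); z points along the fingers, y is the line along which they close (so a half turn about z gives the same grasp; the last joint's range is limited). The gripper opens to 85 mm and grips with 20 to 120 N. Pads are 22 mm wide; open, the fingers measure 114 mm over their backs; the gripper's body (76 mm by 85 mm) begins 54 mm behind the grasp point. The pads swing forward as they close: fully open they stand 13 mm farther back than shut.
Start: joints at [1.112, 0.383, 0.044, 1.598, -0.018, 1.161, -0.05], TCP at [229.484, -608.145, 231.269] pointing down, gripper open.
Joint ranges: [-2.61, 2.61], [-0.41, 2.15], [-1.48, 1.57], [0, 2.5], [-1.57, 4.71], [0.05, 1.97], [-2.85, 2.85]. Speed limits (rad/s): [2.79, 2.79, 3.14, 3.14, 3.14, 3.14, 3.14].

INTERFACE

Orientations are given as a rotation vector (axis times angle).
In Python, from plant import monitor, viewer, env gives the robot as it stands.
- The arm moves only by the tool step_arm, never from a script. Its argument "increments" is a list that holds one entry, the list of rows, each a list of 5 numbers: the closure, from 0 (fully open) to 1 (shut), then the shift along the tool's x, y, z in cm, then the turn about the tool's z in degrees. In form: [[[fingers, tx, ty, tz, yaw], ...]]. A call has 1 to 10 rows; each row shifts and turns the commanded pose from where the row before left it, along the tool's axes as they then stand; what a row does not reach is not made up. A row lasts 1/10 s, in which the tool goes at most 50 mm and 8.59 degrees, less where a joint would pass 70% of its speed; a pose out of reach is approached as far as the arm can. A call is refused whole if a number of a shift passes 5 or a number of a turn 8.59, either way. A call with a gripper value outside its range is refused whole. The fingers move at their own pace and stop on an object; the grip force is fixed at half the most. Time passes only in rows, so rows that do not move let the fingers close. It gives the time, the measured TCP pose, the force, the opening and the grip force at its end, in the units of the state.
- monitor.sense(): the state, without advancing time (a new reading comes with each control period).
- viewer.get_image(name): name is "scene" or "top"; returns the picture (400x640x3 uint8, red, green, blue); there is no depth.
- viewer.get_calibration(name): a dict with "vertical_fov" (degrees; the focal length in pixels is half the picture's height over the tangent of half this angle, whatever the lens; pixels are square), "cx", "cy" (the principal point, pixels), "R" (3x3) and "t" (3): a world point X has camera coordinates R X + t. Camera axes: x right, y down, z forward; pixel columns grow to the right and rows downward; lengths in mm; the calibration is good to about 2 mm. A picture is of the moment at which its call begins. get_calibration takes no time and is no camera call.
- env.finish_job(): hands the job in; it is judged then, once.
The state is a dict: "time": time; "joint_pos": joint angles; "joint_velocities": joint speeds; "effort": joint torques, N m; "tool_pos": TCP position; "tool_rot": TCP orientation; "force": force on the tool from outside, world axes, zero at the start; "wrist_torque": the same for the moment, N m; "finger_gap": finger opening in mm; "grasp_force": force on a finger pad.
Only numpy, scipy, OpenCV 4.12 (cv2) and the standard library are available. Lean on these libraries where they do the work, as an engineer would, in place of code of your own. Each camera call takes 0.05 s, during which the arm holds its last target. There are 200 camera calls.

## Working session

There is one attempt and no reset: what is moved stays moved. The work goes in short steps, Python scripts to look and compute and a tool call to move; the robot and the scene stay as the last step left them, time stands still between calls to the robot, and variables do not carry over. Pictures are saved under pics/ and viewed, at most 14 in all, crops included, and the job is handed in when it is done.

Besides the shell and the picture viewer there is one more tool, called as a command line: name --argument value ..., lists and objects as JSON in quotes. step_arm: Moves the arm, as the interface text tells. Its arguments: {"type":"object","properties":{"increments":{"type":"array","items":{"type":"array","items":{"type":"array","items":{"type":"number"}}}}},"required":["increments"]}

```bash
mkdir -p pics; ls
python3 - <<'E'
from plant import monitor, viewer, env
import cv2,numpy as np
print(env.grasp_offset)
s=monitor.sense(); print(s)
for n in("scene","top"):
    im=viewer.get_image(n); cv2.imwrite(f"pics/{n}0.png",im[:,:,::-1])
    print(n,viewer.get_calibration(n))
E
```

```text
pics
18.700000000000003
{'time': 0.0, 'joint_pos': array([ 1.11218193,  0.38386291,  0.04384828,  1.59959127, -0.01789576,
        1.16121411, -0.04989975]), 'joint_velocities': array([ 1.48943622e-03, -5.06590671e-04, -1.76168465e-03, -1.36452023e-03,
        5.26643252e-05,  1.25319198e-03, -1.18498004e-03]), 'effort': array([ 4.66319352e-05, -4.33452058e+01,  1.02460228e+00, -2.49508184e+01,
        1.05996622e-02,  1.10681905e-02, -1.00409537e-06]), 'tool_pos': array([ 229.11967713, -607.25674374,  229.86136751]), 'tool_rot': array([-3.08802250e+00, -5.63333887e-01,  9.92898694e-04]), 'force': array([-0.19131461,  0.06800178, -0.22251503]), 'wrist_torque': array([-0.01185652, -0.03349661,  0.02291944]), 'grasp_force': 0.0, 'finger_gap': 85.26724540782962}
scene {'vertical_fov': 52.24296277226503, 'cx': 317.52890998377427, 'cy': 194.6138436669509, 'R': array([[ 0.30660108,  0.95183684, -0.0015522 ],
       [ 0.67604395, -0.21891139, -0.70359249],
       [-0.67004504,  0.21467287, -0.710602  ]]), 't': array([-114.17397391, -325.36713741, 1430.27578843])}
top {'vertical_fov': 49.662378793633984, 'cx': 319.98852707928603, 'cy': 196.34541321705228, 'R': array([[-0.0234107 , -0.99968857, -0.00864305],
       [-0.99475874,  0.02415426, -0.09935607],
       [ 0.0995339 ,  0.00627175, -0.99501441]]), 't': array([ -37.56645404,  560.44187414, 1054.49932548])}
```

View pics/top0.png

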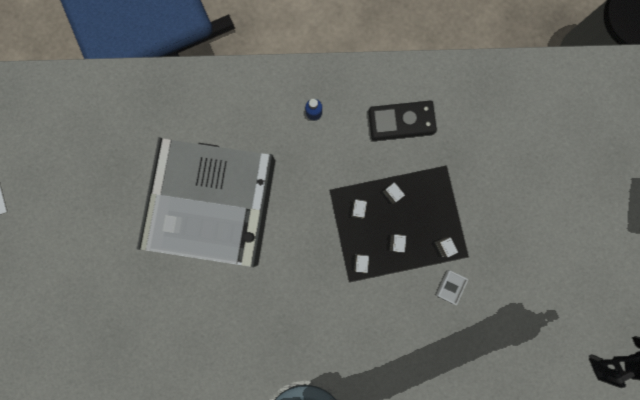

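View pics/scene0.png

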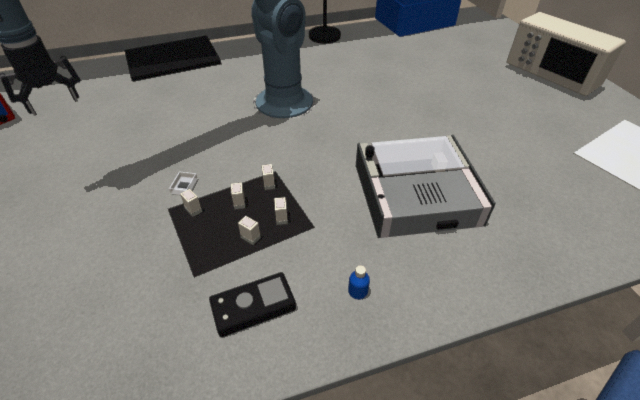

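The top view shows the fixture at about (140-275, 137-267) with the knob near (249,238). Five spares stand on the mat: (359,209), (395,192), (399,243), (362,264) and (447,247). I'll zoom in to measure.

Run:
```python
import cv2
im=cv2.imread("pics/top0.png")
a=cv2.resize(im[130:280,130:285],None,fx=4,fy=4,interpolation=cv2.INTER_CUBIC)
cv2.imwrite("pics/fx.png",cv2.convertScaleAbs(a,alpha=1.3,beta=15))
im=cv2.imread("pics/scene0.png")
a=cv2.resize(im[130:240,350:500],None,fx=5,fy=5,interpolation=cv2.INTER_CUBIC)
cv2.imwrite("pics/fs.png",cv2.convertScaleAbs(a,alpha=1.3,beta=15))
```

```text
(no output)
```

View pics/fx.png

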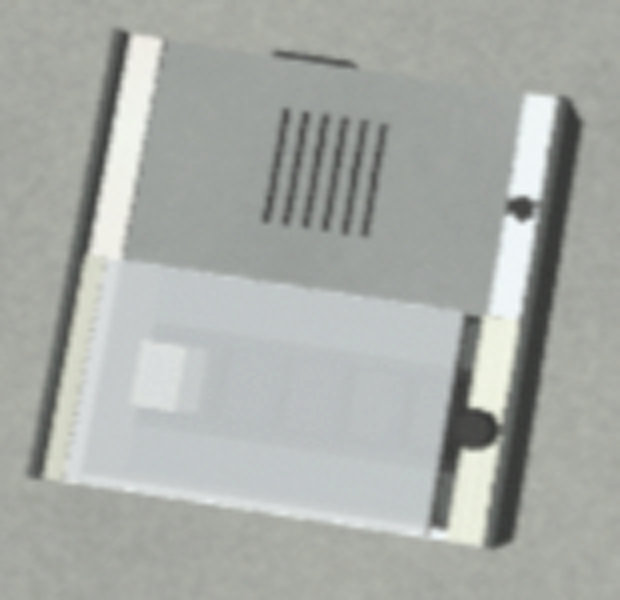

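View pics/fs.png

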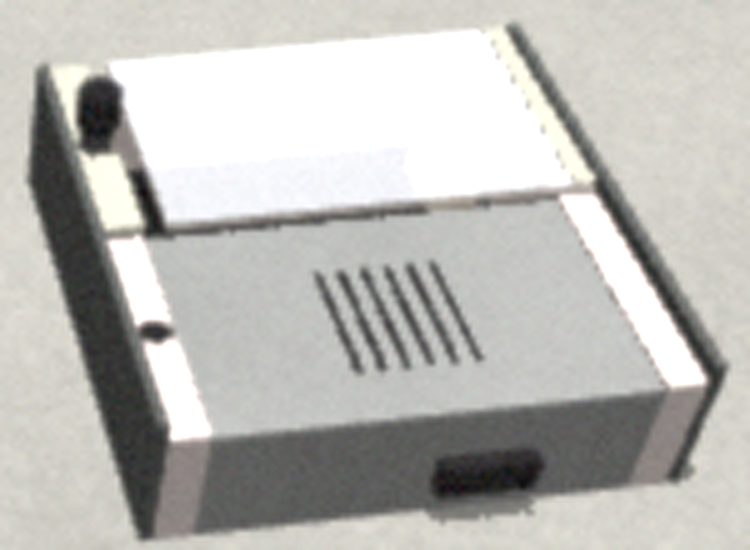

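The zooms show one loaded module, in the sleeve at fixture +y. The open hole is at top-crop (521,208) and the knob at (475,430). Next I'll fit the fixture from its corners and the modules from their silhouettes.

```bash
cat > h.py <<'E'
import numpy as np, cv2
from scipy.optimize import least_squares, minimize
from plant import monitor, viewer, env
def proj(P,n):
    c=viewer.get_calibration(n); f=200/np.tan(np.radians(c["vertical_fov"]/2))
    X=np.atleast_2d(P)@c["R"].T+c["t"]
    return np.c_[f*X[:,0]/X[:,2]+c["cx"],f*X[:,1]/X[:,2]+c["cy"]]
def back(uv,z,n):
    c=viewer.get_calibration(n); f=200/np.tan(np.radians(c["vertical_fov"]/2))
    d=c["R"].T@[(uv[0]-c["cx"])/f,(uv[1]-c["cy"])/f,1]; o=-c["R"].T@c["t"]
    return o+d*(z-o[2])/d[2]
def T(p,L):
    L=np.atleast_2d(L).astype(float); c,s=np.cos(p[2]),np.sin(p[2])
    return np.c_[p[0]+c*L[:,0]-s*L[:,1],p[1]+s*L[:,0]+c*L[:,1],L[:,2]]
BOX=np.array([[x,y,z] for x in(-20,20) for y in(-14,14) for z in(2,58)])
S=4
def sil(p,n,shape,B=BOX):
    m=np.zeros((shape[0]*S,shape[1]*S),np.uint8)
    h=cv2.convexHull(((proj(T(p,B),n)+.5)*S-.5).astype(np.float32))
    cv2.fillConvexPoly(m,np.round(h*16).astype(np.int32),255,shift=4); return m
def cmd(dx,dy):
    "world shift mm -> tool shift cm for present rotation"
    R=cv2.Rodrigues(np.array(monitor.sense()["tool_rot"]))[0]
    return R.T@np.array([dx,dy,0])/10
E
python3 - <<'E'
from h import *
tp=lambda u,v:((u+.5)/4-.5+130,(v+.5)/4-.5+130)
sc=lambda u,v:((u+.5)/5-.5+350,(v+.5)/5-.5+130)
C=[("top",tp(115,30),(136,139,84)),("top",tp(30,477),(-136,139,84)),("top",tp(521,208),(66,-122,74)),("top",tp(477,429),(-68,-122,118)),
("scene",sc(157,331),(66,-122,74)),("scene",sc(145,537),(136,-139,0)),("scene",sc(685,477),(136,139,0)),("scene",sc(40,65),(-136,-139,84)),
("scene",sc(725,365),(136,139,84)),("scene",sc(515,25),(-136,139,84)),("scene",sc(28,185),(-136,-139,0))]
f=lambda p:np.concatenate([proj(T(p,l),n)[0]-uv for n,uv,l in C])
r=least_squares(f,[600,250,-.1],x_scale=[10,10,.1],loss="soft_l1")
print("fix",r.x,np.degrees(r.x[2])); print(r.fun.reshape(-1,2).round(1).tolist())
for n in("top","scene"):
    Cn=[c for c in C if c[0]==n]
    g=lambda p:np.concatenate([proj(T(p,l),n)[0]-uv for n,uv,l in Cn])
    print(n,least_squares(g,[600,250,-.1],x_scale=[10,10,.1],loss="soft_l1").x)
ims={n:cv2.imread(f"pics/{n}0.png") for n in("top","scene")}
g={n:cv2.cvtColor(ims[n],cv2.COLOR_BGR2GRAY) for n in ims}
print("top bench/module",g["top"][300,300],g["top"][205:213,355:364].tolist()[3])
vis=[]
for uv in[(359,209),(395,192),(399,243),(362,264),(447,247)]:
    p0=back(uv,55,"top")
    M={}
    for n in g:
        big=cv2.resize(g[n],None,fx=S,fy=S,interpolation=cv2.INTER_CUBIC)
        c=proj([[p0[0],p0[1],30]],n)[0]*S
        w=np.zeros_like(big); cv2.circle(w,tuple(int(i) for i in c),22*S,1,-1)
        m=((big>(110 if n=="scene" else 120))*w).astype(np.uint8)
        k,lab,st,cen=cv2.connectedComponentsWithStats(m)
        i=1+np.argmin([np.hypot(*(cen[j]-c))-st[j,4]/50 for j in range(1,k)])
        M[n]=(lab==i).astype(np.uint8)*255
    cost=lambda p:sum(cv2.countNonZero(cv2.absdiff(sil(p,n,g[n].shape),M[n])) for n in M)
    best=min((minimize(cost,[p0[0],p0[1],a],method="Nelder-Mead",options=dict(initial_simplex=[[p0[0],p0[1],a],[p0[0]+8,p0[1],a],[p0[0],p0[1]+8,a],[p0[0],p0[1],a+.3]],maxiter=150)) for a in np.radians([0,45,90,135])),key=lambda r:r.fun)
    p=best.x; print(uv,p.round(1),"deg",round(np.degrees(p[2])%180,1),"cost",best.fun,"areas",[cv2.countNonZero(M[n]) for n in M])
    for n in M:
        big=cv2.resize(ims[n],None,fx=S,fy=S,interpolation=cv2.INTER_CUBIC)
        for mm,col in((sil(p,n,g[n].shape),(0,255,0)),(M[n],(0,0,255))):
            cv2.drawContours(big,cv2.findContours(mm,0,1)[0],-1,col,1)
        c=(proj([[p0[0],p0[1],30]],n)[0]*S).astype(int); vis.append(big[c[1]-80:c[1]+80,c[0]-80:c[0]+80])
cv2.imwrite("pics/fit.png",np.vstack([np.hstack(vis[0::2]),np.hstack(vis[1::2])]))
E
```

```text
fix [ 5.49270465e+02  2.23056941e+02 -1.68599144e-01] -9.660019365238998
[[-0.8, 0.1], [-0.5, 0.6], [0.4, -0.0], [-0.7, -0.1], [-0.2, 0.4], [-0.7, 1.2], [-1.2, 0.7], [-0.6, 0.3], [1.0, 0.2], [0.3, -0.5], [-0.1, -0.8]]
top [ 5.49639016e+02  2.21991773e+02 -1.70961590e-01]
scene [ 5.48307334e+02  2.24221426e+02 -1.67073153e-01]
top bench/module 118 [167, 170, 175, 176, 175, 176, 175, 173, 161]
(359, 209) [ 5.248e+02 -1.466e+02 -2.000e-01] deg 169.3 cost 3510.0 areas [2913, 2397]
(395, 192) [ 561.8 -236.3   -0. ] deg 178.4 cost 5533.0 areas [2882, 2823]Traceback (most recent call last):
  File "<stdin>", line 30, in <module>
  File "<stdin>", line 30, in <genexpr>
    res = _minimize_neldermead(fun, x0, args, callback, bounds=bounds,
                               **options)
    fxcc = func(xcc)
    fx = function(np.copy(x), *(wrapper_args + args))
  File "<stdin>", line 29, in <lambda>
  File "<stdin>", line 29, in <genexpr>
  File "h.py", line 19, in sil
    h=cv2.convexHull(((proj(T(p,B),n)+.5)*S-.5).astype(np.float32))
                       ~~~~^^^^^^^^^^
  File "h.py", line 5, in proj
    c=viewer.get_calibration(n); f=200/np.tan(np.radians(c["vertical_fov"]/2))
ValueError: time passes only in moves, steps and waits
```

```bash
sed -i 's/^def proj/_C={n:viewer.get_calibration(n) for n in("top","scene")}\ndef proj/; s/c=viewer.get_calibration(n)/c=_C[n]/' h.py
cat >> h.py <<'E'
def fitmods(ims,uvs,thr=85,out=None):
    g={n:cv2.cvtColor(ims[n],cv2.COLOR_BGR2GRAY) for n in ims}; vis=[];res=[]
    for uv in uvs:
        p0=back(uv,55,"top"); M={};O={}
        for n in g:
            c=np.round(proj([[p0[0],p0[1],30]],n)[0]).astype(int)-20; O[n]=c
            big=cv2.resize(g[n][c[1]:c[1]+40,c[0]:c[0]+40],None,fx=S,fy=S,interpolation=cv2.INTER_CUBIC)
            w=cv2.circle(np.zeros_like(big),(80,80),17*S,1,-1)
            k,lab,st,cen=cv2.connectedComponentsWithStats(((big>thr)*w).astype(np.uint8))
            i=1+np.argmin([np.hypot(*(cen[j]-80))-st[j,4]/50 for j in range(1,k)])
            M[n]=(lab==i).astype(np.uint8)*255
        def si(p,n):
            m=np.zeros((160,160),np.uint8)
            h=cv2.convexHull(((proj(T(p,BOX),n)-O[n]+.5)*S-.5).astype(np.float32))
            cv2.fillConvexPoly(m,np.round(h*16).astype(np.int32),255,shift=4); return m
        cost=lambda p:sum(cv2.countNonZero(cv2.absdiff(si(p,n),M[n])) for n in M)
        x,y=p0[:2]
        b=min((minimize(cost,[x,y,a],method="Nelder-Mead",options=dict(initial_simplex=[[x,y,a],[x+8,y,a],[x,y+8,a],[x,y,a+.3]],maxiter=120)) for a in np.radians([0,30,60,90,120,150])),key=lambda r:r.fun)
        res.append(b.x); print(uv,b.x[:2].round(1),"deg",round(np.degrees(b.x[2])%180,1),"cost",b.fun,[cv2.countNonZero(M[n]) for n in M])
        for n in M:
            c=O[n]; big=cv2.resize(ims[n][c[1]:c[1]+40,c[0]:c[0]+40],None,fx=S,fy=S,interpolation=cv2.INTER_CUBIC)
            for mm,col in((si(b.x,n),(0,255,0)),(M[n],(0,0,255))):
                cv2.drawContours(big,cv2.findContours(mm,0,1)[0],-1,col,1)
            vis.append(big)
    if out: cv2.imwrite(out,np.vstack([np.hstack(vis[0::2]),np.hstack(vis[1::2])]))
    return res
E
python3 - <<'E'
from h import *
fitmods({n:cv2.imread(f"pics/{n}0.png") for n in("top","scene")},[(359,209),(395,192),(399,243),(362,264),(447,247)],out="pics/fit.png")
F=[549.3,223.0,-.1686]
print("knob",T(F,[-68,-122,107]),"open",T(F,[66,-122,107]),"sleeves",T(F,[[-66,y,10] for y in(-80,-40,0,40,80)]).round(1).tolist())
s=monitor.sense();print(cv2.Rodrigues(s["tool_rot"])[0].round(3))
E
```

```text
(359, 209) [ 525.3 -147. ] deg 169.2 cost 1299.0 [3342, 4508]
(395, 192) [ 562.5 -234.3] deg 32.3 cost 2830.0 [3288, 5772]
(399, 243) [ 438.  -240.8] deg 176.8 cost 3104.0 [3388, 5511]
(362, 264) [ 391.3 -149.3] deg 172.9 cost 6724.0 [3454, 9349]
(447, 247) [ 421.4 -362.4] deg 31.1 cost 5920.0 [3444, 8736]
knob [[461.79230684 114.14044076 107.        ]] open [[593.89227478  91.65492384 107.        ]] sleeves [[470.8, 155.2, 10.0], [477.5, 194.6, 10.0], [484.2, 234.1, 10.0], [490.9, 273.5, 10.0], [497.7, 312.9, 10.0]]
[[ 0.936  0.353 -0.001]
 [ 0.353 -0.936  0.002]
 [-0.    -0.002 -1.   ]]
```

View pics/fit.png

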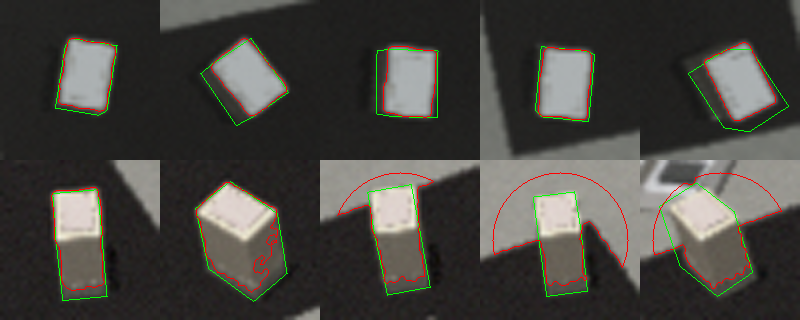

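The fits look good. Only spare 5 is poor, and I'll keep it as the surplus. Next is a helper to plan moves, then the approach to the knob.

```bash
cat >> h.py <<'E'
def plan(x,y,z,ang=None,n=None,f=0):
    "rows from the sensed pose to TCP target; ang = world angle (deg) of tool x, mod 180"
    s=monitor.sense(); R=cv2.Rodrigues(np.array(s["tool_rot"]))[0]; p=np.array(s["tool_pos"])
    a=np.degrees(np.arctan2(R[1,0],R[0,0])); d=0 if ang is None else (ang-a+90)%180-90
    D=np.array([x,y,z])-p; n=n or int(max(np.ceil(np.linalg.norm(D)/42),np.ceil(abs(d)/8)))
    print("at",p.round(1),"ang",round(a,2),"d",D.round(1),round(d,2),"n",n,"F",np.round(s["force"],1),"gap",round(s["finger_gap"],1),"t",round(s["time"],1))
    rows=[]
    for i in range(n):
        A=np.radians(a+d*i/n); X=D/n/10
        rows.append([f,*np.round([np.cos(A)*X[0]+np.sin(A)*X[1],np.sin(A)*X[0]-np.cos(A)*X[1],-X[2]],2).tolist(),round(-d/n,2)])
    for i in range(0,n,10): print(rows[i:i+10])
E
python3 -c "
from h import *
plan(461.8,114.1,200,80.3,18)"
```

```text
at [ 229.2 -607.3  230. ] ang 20.68 d [232.6 721.4 -30. ] 59.62 n 18 F [ 0.7  0.1 -0.2] gap 85.6 t 0.1
[[0, 2.62, -3.29, 0.17, np.float64(-3.31)], [0, 2.81, -3.14, 0.17, np.float64(-3.31)], [0, 2.99, -2.97, 0.17, np.float64(-3.31)], [0, 3.15, -2.79, 0.17, np.float64(-3.31)], [0, 3.31, -2.6, 0.17, np.float64(-3.31)], [0, 3.45, -2.41, 0.17, np.float64(-3.31)], [0, 3.59, -2.2, 0.17, np.float64(-3.31)], [0, 3.71, -1.99, 0.17, np.float64(-3.31)], [0, 3.82, -1.78, 0.17, np.float64(-3.31)], [0, 3.91, -1.55, 0.17, np.float64(-3.31)]]
[[0, 4.0, -1.32, 0.17, np.float64(-3.31)], [0, 4.07, -1.09, 0.17, np.float64(-3.31)], [0, 4.12, -0.85, 0.17, np.float64(-3.31)], [0, 4.17, -0.61, 0.17, np.float64(-3.31)], [0, 4.19, -0.37, 0.17, np.float64(-3.31)], [0, 4.21, -0.13, 0.17, np.float64(-3.31)], [0, 4.21, 0.11, 0.17, np.float64(-3.31)], [0, 4.2, 0.36, 0.17, np.float64(-3.31)]]
```

step_arm --increments '[[[0,2.6,-3.3,0.2,-3.3],[0,2.8,-3.1,0.2,-3.3],[0,3.0,-3.0,0.2,-3.3],[0,3.2,-2.8,0.2,-3.3],[0,3.3,-2.6,0.2,-3.3],[0,3.5,-2.4,0.2,-3.3],[0,3.6,-2.2,0.2,-3.3],[0,3.7,-2.0,0.2,-3.3],[0,3.8,-1.8,0.2,-3.3],[0,3.9,-1.6,0.2,-3.3]]]'

```text
time: 1.1
tool_pos: [358.7, -205.1, 210.9]
tool_rot: [-2.802, -1.421, 0.0]
force: [0.6, -0.2, -0.5]
finger_gap: 85.1
grasp_force: 0.0
```

step_arm --increments '[[[0,4.0,-1.3,0.2,-3.3],[0,4.1,-1.1,0.2,-3.3],[0,4.1,-0.9,0.2,-3.3],[0,4.2,-0.6,0.2,-3.3],[0,4.2,-0.4,0.2,-3.3],[0,4.2,-0.1,0.2,-3.3],[0,4.2,0.1,0.2,-3.3],[0,4.2,0.4,0.2,-3.3],[0,0,0,0,0],[0,0,0,0,0]]]'

```text
time: 2.1
tool_pos: [463.0, 114.8, 194.8]
tool_rot: [-2.402, -2.024, 0.002]
force: [-0.5, -0.2, -0.4]
finger_gap: 85.2
grasp_force: 0.0
```

```bash
sed -i 's/round(-d\/n,2)\]/round(float(-d\/n),1)]/; s/X\[2\]\],2)/X[2]],2)/' h.py; python3 -c "
from h import *
plan(461.8,114.1,91,80.3,4)"
```

```text
at [463.  114.8 194.8] ang 80.23 d [  -1.2   -0.7 -103.8] 0.07 n 4 F [-0.5 -0.2 -0.4] gap 85.2 t 2.1
[[0, -0.02, -0.03, 2.59, -0.0], [0, -0.02, -0.03, 2.59, -0.0], [0, -0.02, -0.03, 2.59, -0.0], [0, -0.02, -0.03, 2.59, -0.0]]
```

step_arm --increments '[[[0,-0.1,-0.1,2.6,0],[0,0,0,2.6,0],[0,0,0,2.6,0],[0,0,0,2.5,0],[0,0,0,0,0],[1,0,0,0,0],[1,0,0,0,0],[1,0,0,0,0],[1,0,0,0,0],[1,0,0,0,0]]]'

```text
time: 3.1
tool_pos: [463.5, 113.0, 93.6]
tool_rot: [2.404, 2.02, 0.002]
force: [-0.7, -0.6, 4.4]
finger_gap: 22.5
grasp_force: 58.5
```

step_arm --increments '[[[1,0,0,0,0],[1,0,0,0,0],[1,0,0,0,0]]]'

```text
time: 3.4
tool_pos: [463.4, 113.0, 93.6]
tool_rot: [2.404, 2.02, 0.002]
force: [-1.2, -0.2, 6.9]
finger_gap: 22.2
grasp_force: 58.6
```

step_arm --increments '[[[1,0,0,-0.5,0],[1,0,0,-0.5,0],[1,0,0,-0.3,0],[1,0,0,0,0],[1,0,0,0,0]]]'

```text
time: 3.9
tool_pos: [462.9, 113.1, 105.1]
tool_rot: [2.405, 2.021, 0.002]
force: [4.4, 1.8, -7.9]
finger_gap: 22.4
grasp_force: 59.1
```

step_arm --increments '[[[1,0,1.0,0,0],[1,0,2.0,0,0],[1,0,2.5,0,0],[1,0,2.5,0,0],[1,0,2.5,0,0],[1,0,1.5,0.2,0],[1,0,0.8,0.2,0],[1,0,0.4,0,0],[1,0,0,0,0],[1,0,0,0,0]]]'

```text
time: 4.9
tool_pos: [591.7, 90.3, 100.4]
tool_rot: [-2.404, -2.02, 0.002]
force: [0.8, 1.8, -6.4]
finger_gap: 22.1
grasp_force: 59.6
```

step_arm --increments '[[[1,0,0.2,0,0],[1,0,0.2,0,0],[1,0,0.1,0.1,0],[1,0,0,0.2,0],[1,0,0,0.2,0],[1,0,0,0,0]]]'

```text
time: 5.5
tool_pos: [595.0, 89.8, 95.3]
tool_rot: [-2.402, -2.02, 0.006]
force: [-4.4, 1.5, -4.5]
finger_gap: 21.9
grasp_force: 59.7
```

step_arm --increments '[[[1,0,0,0.2,0],[0.4,0,0,0,0],[0,0,0,0,0],[0,0,0,0,0],[0,0,0,-2,0],[0,0,0,-4,0],[0,0,0,-4,0],[0,-4,0,0,0],[0,-4,0,0,0]]]'

```text
time: 6.4
tool_pos: [586.5, 11.5, 198.3]
tool_rot: [2.397, 2.022, 0.01]
force: [1.0, -2.2, -0.6]
finger_gap: 85.3
grasp_force: 0.0
```

```bash
cat >> h.py <<'E'
def grab(k):
    ims={}
    for n in("top","scene"):
        ims[n]=np.ascontiguousarray(viewer.get_image(n)[:,:,::-1]); cv2.imwrite(f"pics/{n}{k}.png",ims[n])
    return ims
def faces(im,roi,thr=142):
    "top faces of standing modules from the top view: centre (world, z 58) and long-axis angle"
    x0,y0,x1,y1=roi; g=cv2.cvtColor(im[y0:y1,x0:x1],cv2.COLOR_BGR2GRAY)
    b=cv2.resize(g,None,fx=8,fy=8,interpolation=cv2.INTER_CUBIC)
    out=[]
    for c in cv2.findContours((b>thr).astype(np.uint8),cv2.RETR_EXTERNAL,1)[0]:
        if cv2.contourArea(c)<60*64: continue
        w=np.array([back(((q[0]+.5)/8-.5+x0,(q[1]+.5)/8-.5+y0),58,"top")[:2] for q in c[:,0]],np.float32)
        (cx,cy),(a,h),t=cv2.minAreaRect(w)
        if a<h: t+=90
        m=cv2.moments(w.reshape(-1,1,2)); 
        out.append((m["m10"]/m["m00"],m["m01"]/m["m00"],t%180,max(a,h),min(a,h)))
    for o in out: print("mod",np.round(o,1).tolist())
    return out
E
python3 - <<'E'
from h import *
ims=grab(1)
faces(ims["top"],(325,160,475,285))
a=ims["top"][130:280,130:285]; b=ims["scene"][130:240,350:500]
cv2.imwrite("pics/o1.png",cv2.convertScaleAbs(np.hstack([cv2.resize(a,(400,400),interpolation=cv2.INTER_CUBIC),cv2.resize(b,(400,400),interpolation=cv2.INTER_CUBIC)]),alpha=1.3,beta=15))
E
```

```text
mod [352.8, -368.1, 64.0, 51.1, 39.0]
mod [392.7, -147.5, 173.7, 39.0, 27.9]
mod [426.8, -356.9, 23.9, 38.7, 27.2]
mod [439.1, -238.5, 172.0, 39.5, 27.6]
mod [525.3, -145.6, 168.6, 39.3, 27.8]
mod [562.9, -233.3, 37.1, 39.1, 27.4]
```

View pics/o1.png

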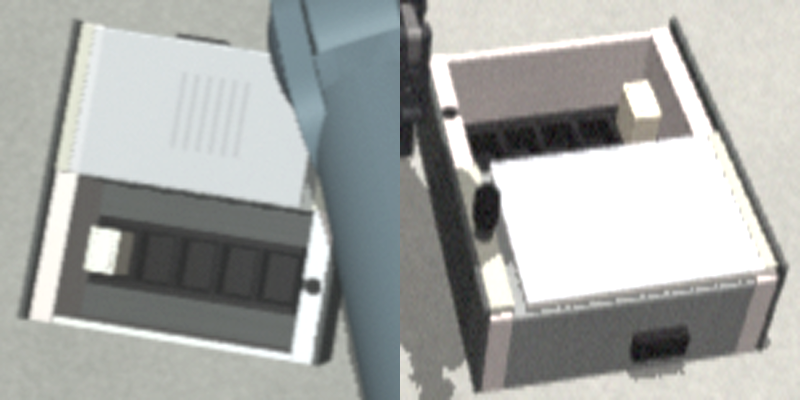

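The guard is open and the knob sits over the open hole. Four sleeves are empty (fixture y = -80 to 40) and one is loaded at y = +80. I'll go for the spare at (525,-146).

Run:
```python
from h import *
im=cv2.imread("pics/top1.png")
g=cv2.cvtColor(im[215:245,155:185],cv2.COLOR_BGR2GRAY); b=cv2.resize(g,None,fx=8,fy=8,interpolation=cv2.INTER_CUBIC)
for c in cv2.findContours((b>165).astype(np.uint8),0,1)[0]:
    if cv2.contourArea(c)<3000: continue
    w=np.array([back(((q[0]+.5)/8-.5+155,(q[1]+.5)/8-.5+215),66,"top")[:2] for q in c[:,0]],np.float32); print(cv2.minAreaRect(w))
plan(525.3,-145.6,110,78.6)
```

```text
((498.6955261230469, 313.5653076171875), (25.060806274414062, 37.870365142822266), 78.57373809814453)
at [584.6   0.6 195.4] ang 79.39 d [ -59.3 -146.2  -85.4] -0.79 n 5 F [-1.2 -0.7 -0.2] gap 85.3 t 6.5
[[0, -3.09, -0.63, 1.71, 0.2], [0, -3.09, -0.62, 1.71, 0.2], [0, -3.1, -0.61, 1.71, 0.2], [0, -3.1, -0.6, 1.71, 0.2], [0, -3.1, -0.59, 1.71, 0.2]]
```

step_arm --increments '[[[0,-3.1,-0.6,1.7,0.2],[0,-3.1,-0.6,1.7,0.2],[0,-3.1,-0.6,1.7,0.2],[0,-3.1,-0.6,1.7,0.2],[0,-3.1,-0.6,1.7,0],[0,0,0,0,0],[0,0,0,0,0]]]'

```text
time: 7.2
tool_pos: [526.6, -137.9, 109.5]
tool_rot: [2.422, 2.0, 0.001]
force: [0.4, 0.3, 0.4]
finger_gap: 85.3
grasp_force: 0.0
```

```bash
python3 -c "
from h import *
plan(525.3,-145.6,29.5,78.6,3)"
```

```text
at [ 526.6 -137.9  109.5] ang 79.1 d [ -1.3  -7.7 -80. ] -0.5 n 3 F [0.4 0.3 0.4] gap 85.3 t 7.2
[[0, -0.26, 0.0, 2.67, 0.2], [0, -0.26, 0.01, 2.67, 0.2], [0, -0.26, 0.01, 2.67, 0.2]]
```

step_arm --increments '[[[0,-0.4,0,2.0,0.5],[0,-0.4,0,2.0,0],[0,0,0,2.0,0],[0,0,0,2.0,0],[0,0,0,0,0],[0,0,0,0,0],[0,0,0,0,0]]]'

```text
time: 7.9
tool_pos: [526.8, -143.8, 31.0]
tool_rot: [2.425, 1.993, 0.004]
force: [0.3, -0.5, 0.2]
finger_gap: 85.4
grasp_force: 0.0
```

```bash
python3 -c "
from h import *
plan(525.3,-145.6,29.5,78.6,2)"
```

```text
at [ 526.8 -143.8   31. ] ang 78.85 d [-1.5 -1.8 -1.5] -0.25 n 2 F [ 0.3 -0.5  0.2] gap 85.4 t 7.9
[[0, -0.1, -0.06, 0.08, 0.1], [0, -0.1, -0.06, 0.08, 0.1]]
```

step_arm --increments '[[[0,-0.2,-0.1,0.1,0.2],[0.3,0,0,0,0],[1,0,0,0,0],[1,0,0,0,0],[1,0,0,0,0],[1,0,0,0,0],[1,0,0,0,0]]]'

```text
time: 8.6
tool_pos: [524.2, -146.4, 28.8]
tool_rot: [2.431, 1.989, 0.001]
force: [0.8, -0.2, 3.8]
finger_gap: 39.1
grasp_force: 61.7
```

step_arm --increments '[[[1,0,0,-1.0,0],[1,0,0,-3.0,0],[1,0,0,-4.0,0],[1,0,0,-4.0,0],[1,0,0,0,0]]]'

```text
time: 9.1
tool_pos: [527.8, -146.7, 154.4]
tool_rot: [2.424, 1.983, 0.01]
force: [1.1, 0.3, -1.2]
finger_gap: 39.1
grasp_force: 61.2
```

```bash
python3 -c "
from h import *
plan(491.8,273.7,150,80.3,11,1)"
```

```text
at [ 527.8 -146.7  154.4] ang 78.59 d [-36.  420.4  -4.4] 1.71 n 11 F [ 1.1  0.3 -1.2] gap 39.1 t 9.1
[[1, 3.68, -1.08, 0.04, -0.2], [1, 3.68, -1.07, 0.04, -0.2], [1, 3.69, -1.06, 0.04, -0.2], [1, 3.69, -1.05, 0.04, -0.2], [1, 3.69, -1.04, 0.04, -0.2], [1, 3.7, -1.03, 0.04, -0.2], [1, 3.7, -1.02, 0.04, -0.2], [1, 3.7, -1.01, 0.04, -0.2], [1, 3.7, -1.0, 0.04, -0.2], [1, 3.71, -0.99, 0.04, -0.2]]
[[1, 3.71, -0.98, 0.04, -0.2]]
```

step_arm --increments '[[[1,2.5,-0.8,0,-0.2],[1,4.0,-1.1,0,-0.2],[1,4.0,-1.1,0,-0.2],[1,4.0,-1.1,0,-0.2],[1,4.0,-1.1,0,-0.2],[1,4.0,-1.1,0,-0.2],[1,4.0,-1.1,0,-0.2],[1,4.0,-1.1,0,-0.2],[1,4.0,-1.0,0,-0.2],[1,4.0,-1.0,0,0]]]'

```text
time: 10.1
tool_pos: [488.8, 252.3, 147.2]
tool_rot: [-2.4, -2.027, 0.004]
force: [0.7, 0.9, -0.9]
finger_gap: 39.0
grasp_force: 61.2
```

step_arm --increments '[[[1,2.0,-0.7,1.0,0],[1,0.5,-0.3,2,0],[1,0,0,1,0],[1,0,0,0,0],[1,0,0,0,0],[1,0,0,0,0]]]'

```text
time: 10.7
tool_pos: [485.5, 276.9, 108.9]
tool_rot: [2.401, 2.024, 0.001]
force: [0.7, 0.3, -1.8]
finger_gap: 39.3
grasp_force: 61.2
```

```bash
python3 -c "
from h import *
plan(491.8,273.7,70,80.3,2,1)"
```

```text
at [485.5 276.9 108.9] ang 80.26 d [  6.3  -3.2 -38.9] 0.04 n 2 F [ 0.7  0.3 -1.8] gap 39.3 t 10.7
[[1, -0.1, 0.34, 1.94, -0.0], [1, -0.11, 0.34, 1.94, -0.0]]
```

step_arm --increments '[[[1,-0.3,0.7,1.5,0],[1,0,0,1.5,0],[1,0,0,1.0,0],[1,0,0,0,0],[1,0,0,0,0]]]'

```text
time: 11.2
tool_pos: [490.3, 273.7, 67.5]
tool_rot: [-2.399, -2.027, 0.002]
force: [0.1, -0.4, -1.0]
finger_gap: 38.8
grasp_force: 61.2
```

Run:
```python
from h import *
plan(491.6,272.7,37.5,80.3,3,1)
ims=grab(2)
a=ims["top"][180:270,140:275]; b=ims["scene"][110:200,350:485]
cv2.imwrite("pics/p2.png",cv2.convertScaleAbs(np.hstack([cv2.resize(q,(400,267),interpolation=cv2.INTER_CUBIC) for q in(a,b)]),alpha=1.4,beta=20))
```

```text
at [490.3 273.7  67.5] ang 80.4 d [  1.3  -1.  -30. ] -0.1 n 3 F [ 0.1 -0.4 -1. ] gap 38.8 t 11.2
[[1, -0.03, 0.05, 1.0, 0.0], [1, -0.03, 0.05, 1.0, 0.0], [1, -0.03, 0.05, 1.0, 0.0]]
```

View pics/p2.png

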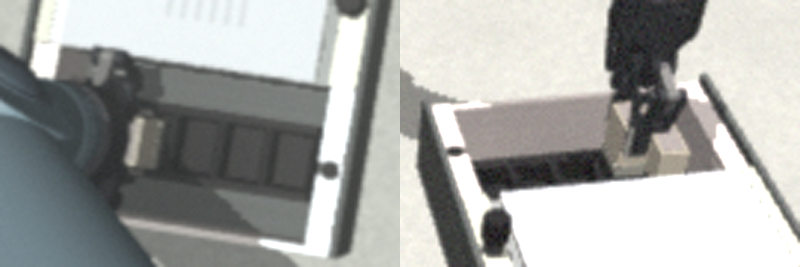

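The module hangs over sleeve y=40, next to the loaded one. I'll lower it and watch the force.

step_arm --increments '[[[1,0,0.1,0.7,0],[1,0,0,0.7,0],[1,0,0,0.6,0],[1,0,0,0,0]]]'

```text
time: 11.7
tool_pos: [491.5, 273.0, 47.1]
tool_rot: [-2.4, -2.027, 0.002]
force: [0.1, -0.5, -0.7]
finger_gap: 39.0
grasp_force: 61.2
```

step_arm --increments '[[[1,0,0,0.6,0],[1,0,0,0.4,0],[1,0,0,0.1,0],[1,0,0,0,0]]]'

```text
time: 12.1
tool_pos: [491.8, 273.6, 37.1]
tool_rot: [-2.4, -2.027, 0.0]
force: [0.8, -0.8, -1.9]
finger_gap: 38.9
grasp_force: 61.3
```

step_arm --increments '[[[1,0,0,0.15,0],[1,0,0,0,0],[0.3,0,0,0,0],[0.3,0,0,0,0],[0.3,0,0,-1.0,0],[0.3,0,0,-3.0,0],[0,0,0,-4,0],[0,0,0,-4.0,0],[0,-4,0,0,0],[0,-4,0,0,0]]]'

```text
time: 13.1
tool_pos: [479.8, 196.4, 158.7]
tool_rot: [2.395, 2.031, 0.009]
force: [0.5, -1.8, -0.1]
finger_gap: 85.4
grasp_force: 0.0
```

step_arm --increments '[[[0,-4,0,0,0],[0,-5,0,0,0],[0,-5,0,0,0],[0,-4,0,0,0],[0,-3,0,0,0],[0,-2,0,0,0],[0,0,0,0,0]]]'

```text
time: 13.8
tool_pos: [439.6, -35.6, 156.1]
tool_rot: [2.405, 2.019, -0.002]
force: [0.4, 0.1, 0.1]
finger_gap: 85.4
grasp_force: 0.0
```

Run:
```python
from h import *
ims=grab(3)
faces(ims["top"],(325,160,475,285))
plan(439.1,-238.5,110,82)
```

```text
mod [352.9, -367.8, 63.5, 50.3, 38.6]
mod [392.6, -147.5, 173.7, 38.9, 27.6]
mod [426.8, -356.9, 24.3, 38.6, 27.0]
mod [439.1, -238.5, 172.3, 39.4, 27.4]
mod [563.0, -233.3, 37.1, 38.9, 27.2]
at [440.4 -31.7 156.3] ang 80.34 d [  -1.3 -206.8  -46.3] 1.66 n 6 F [0.5 0.7 0.9] gap 85.0 t 13.9
[[0, -3.4, 0.56, 0.77, -0.3], [0, -3.4, 0.54, 0.77, -0.3], [0, -3.41, 0.52, 0.77, -0.3], [0, -3.41, 0.51, 0.77, -0.3], [0, -3.41, 0.49, 0.77, -0.3], [0, -3.41, 0.47, 0.77, -0.3]]
```

Run:
```python
from h import *
plan(392.6,-147.5,100,83.7,4)
```

```text
at [440.4 -31.7 156.3] ang 80.34 d [ -47.8 -115.8  -56.3] 3.36 n 4 F [0.5 0.7 0.9] gap 85.0 t 13.9
[[0, -3.05, -0.69, 1.41, -0.8], [0, -3.04, -0.74, 1.41, -0.8], [0, -3.03, -0.78, 1.41, -0.8], [0, -3.02, -0.83, 1.41, -0.8]]
```

step_arm --increments '[[[0,-3.1,-0.7,1.4,-0.8],[0,-3.1,-0.7,1.4,-0.8],[0,-3.1,-0.8,1.4,-0.8],[0,-3.1,-0.8,1.4,-0.8],[0,0,0,1.0,0],[0,0,0,0,0],[0,0,0,0,0],[0,0,0,0,0]]]'

```text
time: 14.7
tool_pos: [393.9, -148.7, 90.6]
tool_rot: [2.338, 2.097, 0.002]
force: [-0.1, -0.5, -0.3]
finger_gap: 85.3
grasp_force: 0.0
```

```bash
python3 -c "
from h import *
plan(392.6,-147.5,29.5,83.7,3)"
```

```text
at [ 393.9 -148.7   90.6] ang 83.79 d [ -1.3   1.2 -61.1] -0.09 n 3 F [-0.1 -0.5 -0.3] gap 85.3 t 14.7
[[0, 0.04, -0.05, 2.04, 0.0], [0, 0.04, -0.05, 2.04, 0.0], [0, 0.04, -0.05, 2.04, 0.0]]
```

Well settled. I'll descend and close, then lift in a separate call.

step_arm --increments '[[[0,0.1,-0.1,2.0,0],[0,0,0,2.0,0],[0,0,0,2.1,0],[0,0,0,0,0],[0.3,0,0,0,0],[1,0,0,0,0],[1,0,0,0,0],[1,0,0,0,0],[1,0,0,0,0],[1,0,0,0,0]]]'

```text
time: 15.7
tool_pos: [393.0, -149.7, 30.1]
tool_rot: [2.341, 2.091, 0.002]
force: [-0.2, -0.3, 7.4]
finger_gap: 39.1
grasp_force: 61.2
```

step_arm --increments '[[[1,0,0,-1.0,0],[1,0,0,-3.0,0],[1,0,0,-4.0,0],[1,0,0,-4.0,0],[1,0,0,0,0],[1,0,0,0,0]]]'

```text
time: 16.3
tool_pos: [391.7, -149.7, 149.9]
tool_rot: [2.341, 2.091, 0.0]
force: [0.0, -0.1, -1.8]
finger_gap: 39.1
grasp_force: 60.8
```

```bash
python3 -c "
from h import *
plan(485.1,234.3,120,80.3,11,1)"
```

```text
at [ 391.7 -149.7  149.9] ang 83.56 d [ 93.4 384.  -29.9] -3.26 n 11 F [ 0.  -0.1 -1.8] gap 39.1 t 16.3
[[1, 3.56, 0.45, 0.27, 0.3], [1, 3.57, 0.43, 0.27, 0.3], [1, 3.57, 0.41, 0.27, 0.3], [1, 3.57, 0.4, 0.27, 0.3], [1, 3.57, 0.38, 0.27, 0.3], [1, 3.57, 0.36, 0.27, 0.3], [1, 3.58, 0.34, 0.27, 0.3], [1, 3.58, 0.32, 0.27, 0.3], [1, 3.58, 0.3, 0.27, 0.3], [1, 3.58, 0.29, 0.27, 0.3]]
[[1, 3.58, 0.27, 0.27, 0.3]]
```

step_arm --increments '[[[1,2.0,0.4,0,0.3],[1,3.5,0.4,0,0.3],[1,4.0,0.4,0,0.4],[1,4.0,0.4,0,0.4],[1,4.0,0.4,0,0.4],[1,4.0,0.4,0,0.4],[1,4.0,0.4,0,0.4],[1,4.0,0.4,0,0.3],[1,4.0,0.3,0,0.3],[1,3.0,0.3,1.0,0]]]'

```text
time: 17.3
tool_pos: [479.7, 209.7, 137.8]
tool_rot: [-2.396, -2.029, 0.0]
force: [-0.7, 0.5, -1.1]
finger_gap: 38.6
grasp_force: 60.8
```

step_arm --increments '[[[1,2.0,0.1,1.5,0],[1,0.6,0,1.5,0],[1,0,0,0,0],[1,0,0,0,0],[1,0,0,0,0],[1,0,0,0,0]]]'

```text
time: 17.9
tool_pos: [486.4, 230.9, 109.4]
tool_rot: [2.401, 2.024, 0.001]
force: [0.9, 0.4, -1.4]
finger_gap: 39.1
grasp_force: 60.7
```

```bash
python3 -c "
from h import *
plan(484.7,232.2,68,80.3,2,1)"
```

```text
at [486.4 230.9 109.4] ang 80.25 d [ -1.7   1.3 -41.4] 0.05 n 2 F [ 0.9  0.4 -1.4] gap 39.1 t 17.9
[[1, 0.05, -0.09, 2.07, -0.0], [1, 0.05, -0.09, 2.07, -0.0]]
```

step_arm --increments '[[[1,0.1,-0.2,2.0,0],[1,0,0,2.0,0],[1,0,0,0.2,0],[1,0,0,0,0],[1,0,0,0.6,0],[1,0,0,0.6,0],[1,0,0,0.7,0],[1,0,0,0,0]]]'

```text
time: 18.7
tool_pos: [484.5, 233.3, 47.2]
tool_rot: [2.4, 2.027, 0.001]
force: [1.4, -0.1, -1.7]
finger_gap: 39.0
grasp_force: 60.7
```

step_arm --increments '[[[1,0,0,0.6,0],[1,0,0,0.3,0],[1,0,0,0.15,0],[1,0,0,0,0]]]'

```text
time: 19.1
tool_pos: [484.6, 233.6, 38.2]
tool_rot: [2.399, 2.026, 0.0]
force: [-0.3, -0.9, 5.0]
finger_gap: 39.1
grasp_force: 61.6
```

step_arm --increments '[[[0.3,0,0,0,0],[0.3,0,0,0,0],[0.3,0,0,-1.0,0],[0.3,0,0,-3.0,0],[0,0,0,-4,0],[0,0,0,-4.0,0],[0,-4,0,0,0],[0,-5,0,0,0],[0,-5,0,0,0],[0,-5,0,0,0]]]'

```text
time: 20.1
tool_pos: [451.5, 44.9, 157.9]
tool_rot: [2.398, 2.028, 0.001]
force: [1.2, -1.8, 0.0]
finger_gap: 85.4
grasp_force: 0.0
```

step_arm --increments '[[[0,-5,0,0,0],[0,-4,0,0,0],[0,-2,0,0,0],[0,0,0,0,0],[0,0,0,0,0]]]'

```text
time: 20.6
tool_pos: [433.8, -61.6, 157.6]
tool_rot: [-2.4, -2.027, -0.001]
force: [0.3, 0.6, 0.4]
finger_gap: 85.4
grasp_force: 0.0
```

Run:
```python
from h import *
ims=grab(4)
faces(ims["top"],(325,160,475,285))
plan(439.1,-238.5,100,82)
```

```text
mod [353.0, -367.7, 63.2, 49.8, 38.6]
mod [426.8, -356.9, 23.9, 38.6, 26.9]
mod [439.1, -238.5, 172.5, 39.4, 27.3]
mod [563.0, -233.3, 37.6, 38.8, 27.1]
at [434.2 -60.3 157.6] ang 80.55 d [   4.9 -178.2  -57.6] 1.45 n 5 F [-0.1  0.4 -0.5] gap 85.1 t 20.7
[[0, -3.5, 0.68, 1.15, -0.3], [0, -3.5, 0.66, 1.15, -0.3], [0, -3.51, 0.65, 1.15, -0.3], [0, -3.51, 0.63, 1.15, -0.3], [0, -3.51, 0.61, 1.15, -0.3]]
```

step_arm --increments '[[[0,-3.5,0.7,1.2,-0.3],[0,-3.5,0.7,1.2,-0.3],[0,-3.5,0.6,1.2,-0.4],[0,-3.5,0.6,1.2,-0.4],[0,-3.5,0.6,1.2,-0.4],[0,0,0,0,0],[0,0,0,0,0],[0,0,0,0,0]]]'

```text
time: 21.5
tool_pos: [439.2, -237.5, 97.5]
tool_rot: [-2.364, -2.069, -0.002]
force: [0.3, 1.1, 0.1]
finger_gap: 85.5
grasp_force: 0.0
```

```bash
python3 -c "
from h import *
plan(439.1,-238.5,29.5,82.3,3)"
```

```text
at [ 439.2 -237.5   97.5] ang 82.4 d [ -0.1  -1.  -68. ] -0.1 n 3 F [0.3 1.1 0.1] gap 85.5 t 21.5
[[0, -0.03, 0.0, 2.27, 0.0], [0, -0.03, 0.0, 2.27, 0.0], [0, -0.03, 0.0, 2.27, 0.0]]
```

step_arm --increments '[[[0,-0.1,0,2.3,0],[0,0,0,2.3,0],[0,0,0,2.2,0],[0,0,0,0,0],[0.3,0,0,0,0],[1,0,0,0,0],[1,0,0,0,0],[1,0,0,0,0],[1,0,0,0,0],[1,0,0,0,0]]]'

```text
time: 22.5
tool_pos: [439.6, -241.7, 30.9]
tool_rot: [2.366, 2.063, 0.002]
force: [0.0, 0.4, 5.9]
finger_gap: 38.8
grasp_force: 61.2
```

step_arm --increments '[[[1,0,0,-1.0,0],[1,0,0,-3.0,0],[1,0,0,-4.0,0],[1,0,0,-4.0,0],[1,0,0,0,0],[1,0,0,0,0]]]'

```text
time: 23.1
tool_pos: [438.3, -241.5, 150.5]
tool_rot: [2.366, 2.063, 0.0]
force: [-0.5, -0.4, -1.3]
finger_gap: 38.8
grasp_force: 60.7
```

```bash
python3 -c "
from h import *
plan(478.4,194.8,110,80.3,12,1)"
```

```text
at [ 438.3 -241.5  150.5] ang 82.16 d [ 40.1 436.3 -40.5] -1.86 n 12 F [-0.5 -0.4 -1.3] gap 38.8 t 23.1
[[1, 3.65, -0.16, 0.34, 0.2], [1, 3.65, -0.17, 0.34, 0.2], [1, 3.65, -0.18, 0.34, 0.2], [1, 3.65, -0.19, 0.34, 0.2], [1, 3.65, -0.2, 0.34, 0.2], [1, 3.65, -0.21, 0.34, 0.2], [1, 3.64, -0.22, 0.34, 0.2], [1, 3.64, -0.23, 0.34, 0.2], [1, 3.64, -0.24, 0.34, 0.2], [1, 3.64, -0.25, 0.34, 0.2]]
[[1, 3.64, -0.26, 0.34, 0.2], [1, 3.64, -0.27, 0.34, 0.2]]
```

step_arm --increments '[[[1,2.0,-0.2,0,0.2],[1,3.6,-0.2,0,0.2],[1,4.2,-0.2,0,0.2],[1,4.2,-0.2,0,0.2],[1,4.2,-0.2,0,0.2],[1,4.2,-0.2,0,0.2],[1,4.2,-0.2,0,0.2],[1,4.2,-0.2,0,0.2],[1,4.2,-0.2,0,0.2],[1,3.5,-0.2,0,0.1]]]'

```text
time: 24.1
tool_pos: [474.9, 144.4, 147.5]
tool_rot: [-2.398, -2.025, 0.005]
force: [0.9, 0.3, -0.8]
finger_gap: 38.9
grasp_force: 60.7
```

step_arm --increments '[[[1,3.0,-0.3,1.5,0],[1,2.0,-0.2,1.5,0],[1,0,0,1.0,0],[1,0,0,0,0],[1,0,0,0,0],[1,0,0,0,0]]]'

```text
time: 24.7
tool_pos: [480.8, 190.9, 109.3]
tool_rot: [2.404, 2.022, -0.001]
force: [1.1, -0.5, -0.8]
finger_gap: 39.5
grasp_force: 60.6
```

```bash
python3 -c "
from h import *
plan(477.9,191.7,68,80.3,2,1)"
```

```text
at [480.8 190.9 109.3] ang 80.13 d [ -2.9   0.8 -41.3] 0.17 n 2 F [ 1.1 -0.5 -0.8] gap 39.5 t 24.7
[[1, 0.01, -0.15, 2.07, -0.1], [1, 0.02, -0.15, 2.07, -0.1]]
```

step_arm --increments '[[[1,0,-0.3,2.0,-0.2],[1,0,0,2.0,0],[1,0,0,0.2,0],[1,0,0,0,0],[1,0,0,0.6,0],[1,0,0,0.6,0],[1,0,0,0.6,0],[1,0,0,0,0]]]'

```text
time: 25.5
tool_pos: [477.4, 192.9, 48.7]
tool_rot: [-2.398, -2.029, 0.001]
force: [-0.4, 0.1, -0.9]
finger_gap: 38.9
grasp_force: 60.6
```

step_arm --increments '[[[1,0,0,0.6,0],[1,0,0,0.35,0],[1,0,0,0.2,0],[1,0,0,0,0]]]'

```text
time: 25.9
tool_pos: [477.5, 193.2, 38.9]
tool_rot: [2.397, 2.029, -0.002]
force: [-2.9, -2.4, 9.2]
finger_gap: 38.8
grasp_force: 61.8
```

Home, with contact at the expected height. I'll release and fetch the fourth spare, at (563,-233).

step_arm --increments '[[[0.3,0,0,0,0],[0.3,0,0,0,0],[0.3,0,0,-1.0,0],[0.3,0,0,-3.0,0],[0,0,0,-4,0],[0,0,0,-4.0,0],[0,-4,0,0,0],[0,-5,0,0,0],[0,-5,0,0,0],[0,-5,0,0,0]]]'

```text
time: 26.9
tool_pos: [445.6, 4.3, 158.5]
tool_rot: [2.396, 2.03, 0.001]
force: [1.2, -0.2, 0.0]
finger_gap: 85.5
grasp_force: 0.0
```

step_arm --increments '[[[0,-5,0,0,0],[0,-4,0,0,0],[0,-2,0,0,0],[0,0,0,0,0],[0,0,0,0,0]]]'

```text
time: 27.4
tool_pos: [428.0, -102.3, 158.1]
tool_rot: [2.399, 2.029, 0.001]
force: [-0.2, -1.4, -0.2]
finger_gap: 85.3
grasp_force: 0.0
```

Run:
```python
from h import *
ims=grab(5)
m=faces(ims["top"],(325,160,475,285))
plan(563.0,-233.3,100,127.5,9)
cv2.imwrite("pics/p5.png",cv2.convertScaleAbs(np.hstack([cv2.resize(ims["top"][130:280,130:285],(400,400),interpolation=cv2.INTER_CUBIC),cv2.resize(ims["scene"][130:240,350:500],(400,400),interpolation=cv2.INTER_CUBIC)]),alpha=1.3,beta=15))
```

```text
mod [353.2, -367.1, 62.8, 48.3, 38.5]
mod [426.8, -356.9, 23.9, 38.4, 26.8]
mod [563.0, -233.3, 37.3, 38.8, 27.1]
at [ 428.3 -100.9  158. ] ang 80.65 d [ 134.7 -132.4  -58. ] 46.85 n 9 F [ 0.9 -0.1  1.3] gap 85.5 t 27.5
[[0, -1.21, 1.72, 0.64, -5.2], [0, -1.36, 1.6, 0.64, -5.2], [0, -1.5, 1.47, 0.64, -5.2], [0, -1.63, 1.33, 0.64, -5.2], [0, -1.74, 1.17, 0.64, -5.2], [0, -1.84, 1.01, 0.64, -5.2], [0, -1.92, 0.84, 0.64, -5.2], [0, -1.99, 0.66, 0.64, -5.2], [0, -2.04, 0.48, 0.64, -5.2]]
```

View pics/p5.png

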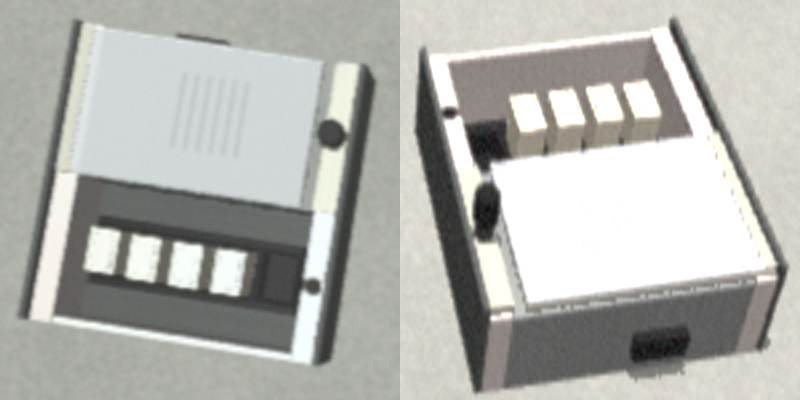

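Four modules now sit in a level row, with the last sleeve (y=-80) empty and the guard still open. I'll go to the fourth spare.

step_arm --increments '[[[0,-1.2,1.7,0.6,-5.2],[0,-1.4,1.6,0.6,-5.2],[0,-1.5,1.5,0.6,-5.2],[0,-1.6,1.3,0.6,-5.2],[0,-1.7,1.2,0.6,-5.2],[0,-1.8,1.0,0.6,-5.2],[0,-1.9,0.8,0.6,-5.2],[0,-2.0,0.7,0.6,-5.2],[0,-2.0,0.5,0.6,-5.2],[0,0,0,0,0]]]'

```text
time: 28.5
tool_pos: [563.7, -234.5, 103.0]
tool_rot: [1.394, 2.815, 0.003]
force: [-0.8, -0.5, -0.7]
finger_gap: 85.3
grasp_force: 0.0
```

step_arm --increments '[[[0,0,0,0,0],[0,0,0,0,0]]]'

```text
time: 28.7
tool_pos: [561.7, -232.0, 104.0]
tool_rot: [-1.392, -2.815, -0.001]
force: [0.7, 0.9, 0.3]
finger_gap: 85.6
grasp_force: 0.0
```

```bash
python3 -c "
from h import *
plan(563.0,-233.3,29.5,127.4,3)"
```

```text
at [ 561.7 -232.   104. ] ang 127.38 d [  1.3  -1.3 -74.5] 0.02 n 3 F [0.7 0.9 0.3] gap 85.6 t 28.7
[[0, -0.06, 0.01, 2.48, -0.0], [0, -0.06, 0.01, 2.48, -0.0], [0, -0.06, 0.01, 2.48, -0.0]]
```

step_arm --increments '[[[0,-0.1,0,2.5,0],[0,0,0,2.5,0],[0,0,0,2.4,0],[0,0,0,0,0],[0.3,0,0,0,0],[1,0,0,0,0],[1,0,0,0,0],[1,0,0,0,0],[1,0,0,0,0],[1,0,0,0,0]]]'

```text
time: 29.7
tool_pos: [564.2, -235.5, 31.8]
tool_rot: [1.393, 2.812, 0.001]
force: [-0.4, 0.3, 7.3]
finger_gap: 39.1
grasp_force: 62.2
```

step_arm --increments '[[[1,0,0,-1.0,0],[1,0,0,-3.0,0],[1,0,0,-4.0,0],[1,0,0,-4.0,0],[1,0,0,0,0],[1,0,0,0,0]]]'

```text
time: 30.3
tool_pos: [562.6, -235.4, 151.1]
tool_rot: [1.395, 2.813, -0.001]
force: [-0.4, 0.2, -0.8]
finger_gap: 39.1
grasp_force: 61.5
```

```bash
python3 -c "
from h import *
plan(471.7,155.4,150,80.3,11,1)"
```

```text
at [ 562.6 -235.4  151.1] ang 127.26 d [-90.9 390.8  -1.1] -46.96 n 11 F [-0.4  0.2 -0.8] gap 39.1 t 30.3
[[1, 3.33, 1.49, 0.01, 4.3], [1, 3.43, 1.24, 0.01, 4.3], [1, 3.51, 0.98, 0.01, 4.3], [1, 3.58, 0.72, 0.01, 4.3], [1, 3.62, 0.45, 0.01, 4.3], [1, 3.64, 0.18, 0.01, 4.3], [1, 3.65, -0.09, 0.01, 4.3], [1, 3.63, -0.36, 0.01, 4.3], [1, 3.59, -0.63, 0.01, 4.3], [1, 3.54, -0.9, 0.01, 4.3]]
[[1, 3.46, -1.16, 0.01, 4.3]]
```

step_arm --increments '[[[1,3.0,1.4,0,4.3],[1,3.4,1.2,0,4.3],[1,3.5,1.0,0,4.3],[1,3.6,0.7,0,4.3],[1,3.6,0.5,0,4.3],[1,3.6,0.2,0,4.3],[1,3.7,-0.1,0,4.3],[1,3.6,-0.4,0,4.3],[1,3.6,-0.6,0,4.3],[1,3.5,-0.9,0,4.3]]]'

```text
time: 31.3
tool_pos: [479.6, 116.8, 147.7]
tool_rot: [-2.332, -2.102, 0.006]
force: [1.2, -0.1, -0.2]
finger_gap: 38.8
grasp_force: 61.5
```

step_arm --increments '[[[1,3.4,-1.1,0,4.0],[1,0,0,1.0,0],[1,0,0,2.0,0],[1,0,0,1.0,0],[1,0,0,0,0],[1,0,0,0,0],[1,0,0,0,0]]]'

```text
time: 32.0
tool_pos: [475.1, 151.0, 110.2]
tool_rot: [2.402, 2.024, 0.001]
force: [-0.1, 0.7, -1.5]
finger_gap: 39.2
grasp_force: 61.4
```

```bash
python3 -c "
from h import *
plan(471.3,152.9,69,80.3,2,1)"
```

```text
at [475.1 151.  110.2] ang 80.23 d [ -3.8   1.9 -41.2] 0.07 n 2 F [-0.1  0.7 -1.5] gap 39.2 t 32.0
[[1, 0.06, -0.2, 2.06, -0.0], [1, 0.06, -0.2, 2.06, -0.0]]
```

step_arm --increments '[[[1,0.1,-0.4,2.0,0],[1,0,0,2.0,0],[1,0,0,0.2,0],[1,0,0,0,0],[1,0,0,0,0],[1,0,0,0.6,0],[1,0,0,0.6,0],[1,0,0,0.6,0],[1,0,0,0,0]]]'

```text
time: 32.9
tool_pos: [470.9, 154.0, 49.3]
tool_rot: [-2.4, -2.025, -0.002]
force: [1.4, 2.6, -3.0]
finger_gap: 39.1
grasp_force: 61.3
```

step_arm --increments '[[[1,0,0,0.6,0],[1,0,0,0.3,0],[1,0,0,0.2,0],[1,0,0,0,0]]]'

```text
time: 33.3
tool_pos: [471.0, 154.1, 39.8]
tool_rot: [2.401, 2.026, 0.001]
force: [-1.4, 3.3, 6.6]
finger_gap: 39.2
grasp_force: 62.5
```

step_arm --increments '[[[0.3,0,0,0,0],[0.3,0,0,0,0],[0.3,0,0,-1.0,0],[0.3,0,0,-3.0,0],[0,0,0,-5,0],[0,0,0,-5.0,0],[0,-5,0,0,0],[0,-5,0,0,0],[0,-5,0,0,0],[0,-5,0,0,0]]]'

```text
time: 34.3
tool_pos: [436.0, -46.4, 179.5]
tool_rot: [2.401, 2.024, -0.001]
force: [1.4, 0.2, -0.6]
finger_gap: 85.6
grasp_force: 0.0
```

step_arm --increments '[[[0,0,0,0,0],[0,0,0,0,0],[0,0,0,0,0]]]'

```text
time: 34.6
tool_pos: [437.1, -43.1, 179.1]
tool_rot: [-2.4, -2.027, -0.001]
force: [0.7, -0.4, 0.1]
finger_gap: 85.5
grasp_force: 0.0
```

Run:
```python
from h import *
ims=grab(6)
m=faces(ims["top"],(325,160,475,285))
plan(595.0,89.8,160,80.3)
cv2.imwrite("pics/p6.png",cv2.convertScaleAbs(np.hstack([cv2.resize(ims["top"][130:280,130:285],(400,400),interpolation=cv2.INTER_CUBIC),cv2.resize(ims["scene"][130:240,350:500],(400,400),interpolation=cv2.INTER_CUBIC)]),alpha=1.3,beta=15))
```

```text
mod [352.9, -367.8, 63.3, 50.1, 38.7]
mod [426.8, -356.9, 23.9, 38.6, 26.9]
at [437.2 -42.4 179. ] ang 80.47 d [157.8 132.2 -19. ] -0.17 n 5 F [ 0.4  0.7 -0.6] gap 85.4 t 34.7
[[0, 3.13, 2.67, 0.38, 0.0], [0, 3.13, 2.67, 0.38, 0.0], [0, 3.13, 2.67, 0.38, 0.0], [0, 3.13, 2.67, 0.38, 0.0], [0, 3.14, 2.67, 0.38, 0.0]]
```

View pics/p6.png

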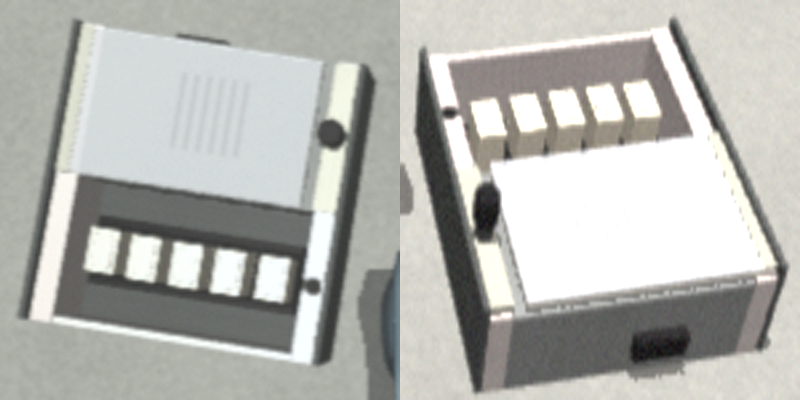

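All five modules are in a level row and the surplus still stands on the mat. Next I'll close the guard.

step_arm --increments '[[[0,3.1,2.7,0.4,0],[0,3.1,2.7,0.4,0],[0,3.1,2.7,0.4,0],[0,3.1,2.7,0.4,0],[0,3.1,2.7,0.4,0],[0,0,0,0,0],[0,0,0,0,0],[0,0,0,0,0]]]'

```text
time: 35.5
tool_pos: [595.3, 85.8, 158.4]
tool_rot: [-2.401, -2.026, 0.002]
force: [0.1, 0.0, 0.0]
finger_gap: 85.4
grasp_force: 0.0
```

```bash
python3 -c "
from h import *
plan(594.8,90.5,92,80.3,3)"
```

```text
at [595.3  85.8 158.4] ang 80.33 d [ -0.5   4.7 -66.4] -0.03 n 3 F [0.1 0.  0. ] gap 85.4 t 35.5
[[0, 0.15, -0.04, 2.21, 0.0], [0, 0.15, -0.04, 2.21, 0.0], [0, 0.15, -0.04, 2.21, 0.0]]
```

step_arm --increments '[[[0,0.4,-0.1,2.2,0],[0,0,0,2.2,0],[0,0,0,2.2,0],[0,0,0,0,0],[1,0,0,0,0],[1,0,0,0,0],[1,0,0,0,0],[1,0,0,0,0],[1,0,0,0,0],[1,0,0,0,0]]]'

```text
time: 36.5
tool_pos: [595.0, 90.3, 94.2]
tool_rot: [-2.401, -2.025, 0.003]
force: [-3.4, -0.2, 7.5]
finger_gap: 22.1
grasp_force: 58.6
```

step_arm --increments '[[[1,0,0,-0.5,0],[1,0,0,-0.5,0],[1,0,0,-0.3,0],[1,0,0,0,0],[1,0,0,0,0]]]'

```text
time: 37.0
tool_pos: [595.0, 90.2, 104.9]
tool_rot: [-2.4, -2.025, 0.002]
force: [-0.7, 1.9, -7.4]
finger_gap: 22.3
grasp_force: 59.0
```

step_arm --increments '[[[1,0,-1.0,0,0],[1,0,-2.0,0,0],[1,0,-2.5,0,0],[1,0,-2.5,0,0],[1,0,-2.5,0,0],[1,0,-1.5,0.2,0],[1,0,-0.8,0.2,0],[1,0,-0.4,0,0],[1,0,0,0,0],[1,0,0,0,0]]]'

```text
time: 38.0
tool_pos: [465.5, 113.1, 101.8]
tool_rot: [-2.4, -2.025, 0.0]
force: [-0.7, 4.8, -5.9]
finger_gap: 22.2
grasp_force: 59.3
```

step_arm --increments '[[[1,0,-0.2,0,0],[1,0,-0.2,0.1,0],[1,0,0,0.2,0],[1,0,0,0.2,0],[1,0,0,0.2,0],[1,0,0,0,0]]]'

```text
time: 38.6
tool_pos: [463.0, 113.5, 95.2]
tool_rot: [2.402, 2.025, 0.004]
force: [2.6, 4.7, -5.2]
finger_gap: 22.7
grasp_force: 59.4
```

step_arm --increments '[[[1,0,0,0.1,0],[0.4,0,0,0,0],[0,0,0,0,0],[0,0,0,0,0],[0,0,0,-2,0],[0,0,0,-4,0],[0,0,0,-4,0],[0,-4,0,0,0],[0,-5,0,0,0],[0,-5,0,0,0]]]'

```text
time: 39.6
tool_pos: [438.0, -26.9, 194.8]
tool_rot: [2.398, 2.026, -0.0]
force: [0.6, -0.4, -0.1]
finger_gap: 85.4
grasp_force: 0.0
```

step_arm --increments '[[[0,-4,0,0,0],[0,0,0,0,0],[0,0,0,0,0],[0,0,0,0,0]]]'

```text
time: 40.0
tool_pos: [431.6, -63.6, 194.0]
tool_rot: [2.4, 2.027, 0.0]
force: [-0.1, 0.1, 0.5]
finger_gap: 86.0
grasp_force: 0.0
```

Run:
```python
from h import *
ims=grab(7)
faces(ims["top"],(325,160,475,285))
# knob change vs start (closed, down)
for n,(x,y) in (("scene",(370,153)),("top",(249,237))):
    a=cv2.cvtColor(cv2.imread(f"pics/{n}0.png"),6).astype(np.float32);b=cv2.cvtColor(ims[n],6).astype(np.float32)
    s=np.s_[y-14:y+14,x-14:x+14]; print(n,cv2.phaseCorrelate(a[s],b[s],cv2.createHanningWindow((28,28),5)))
print(proj([[463,113,120],[463,113,128]],"scene"))
cv2.imwrite("pics/p7.png",np.vstack([np.hstack([cv2.resize(q,(400,300),interpolation=cv2.INTER_CUBIC) for q in (ims["top"][130:275,130:285],ims["scene"][130:240,350:500])]),np.hstack([cv2.resize(ims[n],(400,250)) for n in ims])]))
```

```text
mod [353.2, -367.0, 62.8, 48.0, 38.5]
mod [426.8, -356.9, 24.0, 38.3, 26.7]
scene ((-0.025894583185381848, 0.0284910620749379), 0.9310774972703721)
top ((-0.04170148942912988, 0.0038427591105723025), 0.9886952495574951)
[[369.58051965 147.81029406]
 [369.85662946 145.37820785]]
```

View pics/p7.png

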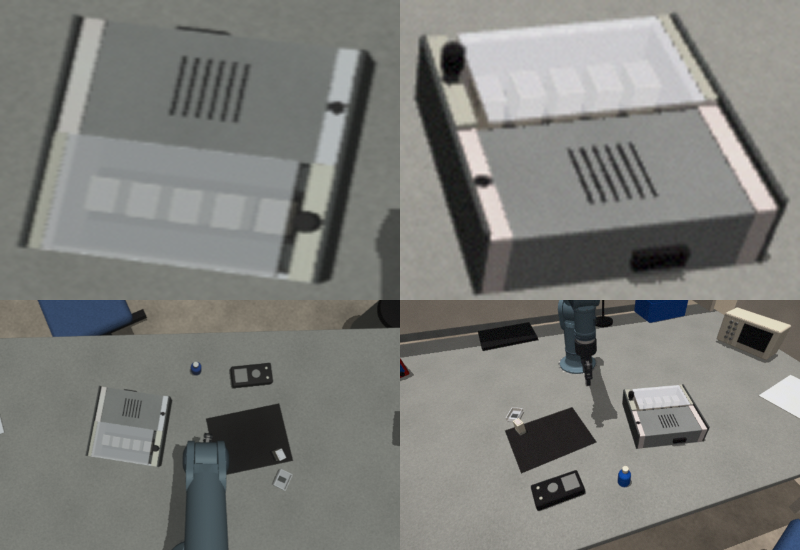

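The guard is shut over five modules. The knob is within 0.05 px of its starting closed, pin-down position, and the bystanders and the surplus haven't moved. I'm handing it in.

```bash
python3 -c "
from plant import env
print(env.finish_job())"
```

```text
the job is handed in; nothing more can be done
None
```

The job is handed in: the box holds five relay modules, the guard is shut with the plunger down in its closed hole, the surplus module stands upright on the mat, and the bottle, multimeter and screw box were not disturbed.

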